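# Level the weighing scale with a wedge and weigh a vial

## Robot

A 7-joint arm with a two-finger parallel gripper is mounted at the origin on a cart in front of the work surface, level with it; the furniture and walls round the work are solid. World frame = base frame: x ahead of the robot, y to its left, z up, the work surface at z = 0. Lengths are in m, angles in rad, forces in N, time in s.
With the tool pointing down it reaches from about 0.425 to 0.95 m from the base axis. Payload 4.7 kg.
Tool frame: the origin (TCP) lies between the finger pads; the fingertips stand nose_length ahead of it and the grasp point (between the pads) lies 8 mm behind it (nose_length is the distance from the TCP to the fingertips, in m); z points along the fingers, y is the line along which they close (so a half turn about z gives the same grasp; the last joint's range is limited). The gripper opens to 87 mm and grips with 3 to 60 N. Pads are 19 mm wide; open, the fingers measure 117 mm over their backs; the gripper's body (75 mm by 190 mm) begins 51 mm behind the grasp point.
Start: joints at [1.126, 0.469, -0.049, 1.532, 0.024, 1.141, -0.082], TCP at [0.273, -0.617, 0.197] pointing down, gripper open.
Joint ranges: [-2.59, 2.59], [-0.33, 1.99], [-1.39, 1.29], [0.1, 2.45], [-1.04, 4.18], [0.21, 1.99], [-2.66, 2.66]. Speed limits (rad/s): [2.57, 2.57, 3.14, 3.14, 3.14, 3.14, 3.14].

## Interface

Orientations are given as a unit quaternion [x, y, z, w].
In Python, from bench import state, grab_frame, calibration, finish_job, nose_length gives the robot as it stands.
- The arm moves only by the tool arm_command, never from a script. Its argument "motion" is a list of rows, each a list of 3 entries, a list of its own where there are three numbers: the gripper's target within -1 to 1 (shut at 1, half-way at 0, fully open at -1), then the shift along the tool's x, y, z in mm, then the turn, a rotation vector about the tool's x, y, z in rad. A call has 1 to 8 rows; each row shifts and turns the commanded pose from where the row before left it, along the tool's axes as they then stand; what a row does not reach is not made up. A row lasts 1/10 s, in which the tool goes at most 50 mm and 8.59 degrees, less where a joint would pass 70% of its speed; a pose out of reach is approached as far as the arm can. A call is refused whole if a number of a shift passes 50 or a number of a turn 0.15, either way. A call with a gripper value outside its range is refused whole. The fingers move at their own pace and stop on an object; "grip_force" is the grip in N (left out, the last holds). Time passes only in rows, so rows that do not move let the fingers close. It gives the time, the measured TCP pose, the force, the opening and the grip force at its end, in the units of the state.
- state(): the state, without advancing time (a new reading comes with each control period).
- grab_frame(name): name is "scene" or "side" or "wrist"; returns (picture, depth): 420x560x3 uint8, blue, green, red; 420x560 float32, m along the optical axis (not along the pixel's ray), 0 where there is no reading.
- calibration(name): a dict with "camera_matrix" (3x3 intrinsics, pixels), "xyz" and "orientation" of the camera in the world. Camera axes: x right, y up, looking along -z (the intrinsics and any distortion apply to the point x, -y, -z); pixel columns grow to the right and rows downward; lengths in m; the calibration is good to about 2 mm. A picture is of the moment at which its call begins: read the wrist's pose just before it. calibration takes no time and is no camera call; for the wrist camera it gives the pose at the moment of the call.
- finish_job(): hands the job in; it is judged then, once.
The state is a dict: "time_s": time; "joint_positions": joint angles; "joint_vel": joint speeds; "effort": joint torques, N m; "tcp_pos": TCP position; "ee_rot": TCP orientation; "contact_force": force on the tool from outside, world axes, zero at the start; "ft_torque": the same for the moment, N m; "grip_width": finger opening in m; "grip_force": force on a finger pad.
Only numpy, scipy, OpenCV 4.12 (cv2) and the standard library are available. Lean on these libraries where they do the work, as an engineer would, in place of code of your own. Each camera call takes 0.05 s, during which the arm holds its last target. There are 200 camera calls.

## Task

The small weighing scale droops towards the robot because its front feet are worn short. Take the dark wedge out of its cradle, push its thin end in under the middle of the scale's front edge until the scale sits level, and only then stand the short broad vial upright in the middle of the scale's pan and let go. Leave the tall slim vial, the small vial and the tape roll where they are.

Things in the scene. Friction and masses are not known exactly. Their poses are not given: they have to be found in the camera images.
- scale: Small white weighing scale, loose, 0.75 kg, 150 x 150 mm; front (display, keys) to the robot. Origin at its centre in the plane of its rear feet's soles; x front to rear, z up. Housing 18 to 48 mm above that plane. Rear rubber feet 18 mm high (x 60, y +-56), front studs only 7 mm (x -62, y +-56; 100 mm free between), so the front hangs down 0.091 rad; lifted, it pivots on the rear feet.
- scale_edge (a point): Middle of the scale's front lower edge: 75 mm in front of its origin, about 6 mm above the table at the start, 18 mm when level. Axes as the scale's.
- scale_pan (a point): Centre of the top of the scale's flat steel pan, 104 (x) x 124 (y) mm, 54 mm above the table when level; axes as the scale's.
- wedge: Dark rubber wedge, loose, 80 g, 110 (x) x 36 (y) mm. Origin: middle of its flat underside; x to the thin end. Height 28 mm at the heel (x -55) falling evenly to 2.5 mm at the tip (x 55). Starts flat in the cradle, heel half enclosed, thin half projecting. Scale is level with the tip about 67 mm past the front edge; only 43 mm at the heel then stays outside.
- cradle: Fixed white U-shaped holder open at the top. Origin on the table under the wedge's middle, axes as the wedge's in it. Plinth 12 mm high (24 mm wide tongue to x 9). Cheeks (x -63 to -15) and back wall, 6 mm thick, 42 mm high, 53 mm over all, enclose the heel with 2.5 mm clearance: the wedge can be gripped only ahead of x -15 and lifts straight out.
- vial: Short broad glass vial with a grey cap, 33 mm in diameter, 56 mm high, 45 g, standing. Origin: centre of its underside, z up.
- tall_vial: Tall slim vial with a red cap, 25 mm in diameter, 82 mm high, standing; to be left alone. Origin: centre of its underside.
- small_vial: Small vial with an orange cap, 21 mm in diameter, 40 mm high, standing; to be left alone. Origin: centre of its underside.
- tape: Roll of beige tape, 56 mm in diameter, 25 mm high, lying flat; to be left alone. Origin: centre of its underside.

How it is judged:
On the way, in this order (a step that is already met when the one before it is completed fails the run):
1. the scale rests level on the wedge pushed under its front edge (angle between scale's own z axis and vertical below 0.02 rad and contact force between wedge and scale above 0.3 N and x of wedge in the frame of scale above -0.11 m and contact force between each of the fingers, the arm and scale below 0.1 N), for 0.3 s.
2. the short broad vial stands on the pan (contact force between vial and scale above 0.1 N and distance between vial and scale_pan below 0.03 m and angle between vial's own z axis and vertical below 0.1 rad), for 0.2 s.
At the end, for the whole second after the job is handed in: Scale level within 0.02 rad, its front carried by the wedge lying flat under the middle of its front edge (within 30 mm sideways, wedge middle under 110 mm before the scale's centre); vial upright (0.1 rad) on the pan within 30 mm of its centre; all at rest (all of step 2 and angle between scale's own z axis and vertical below 0.02 rad and contact force between wedge and scale above 0.3 N and x of wedge in the frame of scale above -0.11 m and y of wedge in the frame of scale between -0.03 and 0.03 m and height (world z) of wedge below 0.004 m and angle between wedge's own z axis and vertical below 0.05 rad and linear speed of each of vial, scale below 0.02 m/s); the robot touches nothing.
It fails at once if the tall vial, small vial or tape roll was shifted by more than 20 mm or tipped (distance of any of tall_vial, small_vial, tape from where it was at the start of the episode above 0.02 m or angle between any of tall_vial, small_vial's own z axis and vertical above 0.5 rad).
It also fails if it takes over 67 s, if anything falls off the work surface, if the arm or the gripper's body presses on something with over 40 N, if the wrist force passes 120 N, or if a joint passes its speed limit or range.

## Working session

There is one attempt and no reset: what is moved stays moved. The work goes in short steps, Python scripts to look and compute and a tool call to move; the robot and the scene stay as the last step left them, time stands still between calls to the robot, and variables do not carry over. Pictures are saved under pics/ and viewed, at most 10 in all, crops included, and the job is handed in when it is done.

Besides the shell and the picture viewer there is one more tool, called after ">>>" as name([rows], argument=value, ...), one row to a line, values as JSON. arm_command: Moves the arm, as the interface text tells. Its arguments: {"type":"object","properties":{"motion":{"type":"array","items":{"type":"array"}},"grip_force":{"type":"number"}},"required":["motion"]}

```bash
mkdir -p pics
cat > h.py <<'E'
import numpy as np, cv2
from scipy.spatial.transform import Rotation as R
from bench import state, grab_frame, calibration, finish_job, nose_length
def cloud(name, png=None):
    c=calibration(name); im,d=grab_frame(name)
    if png: cv2.imwrite('pics/'+png,im)
    K=np.array(c['camera_matrix']); v,u=np.mgrid[:d.shape[0],:d.shape[1]]
    p=np.dstack([(u-K[0,2])/K[0,0]*d,-(v-K[1,2])/K[1,1]*d,-d])
    w=p@R.from_quat(c['orientation']).as_matrix().T+np.array(c['xyz'])
    w[d==0]=np.nan
    return im,d,w
E
python3 - <<'E'
from h import *
for n in ('scene','side'):
    im,d,w=cloud(n,n+'0.png'); np.save(n+'0.npy',w); c=calibration(n); print({k:np.round(v,3).tolist() if not isinstance(v,str) else v for k,v in c.items()})
print(state(), nose_length if not callable(nose_length) else nose_length())
E
```

```text
{'camera_matrix': [[529.751, 0.0, 273.962], [0.0, 529.751, 198.942], [0.0, 0.0, 1.0]], 'xyz': [-0.155, -0.686, 0.677], 'orientation': [0.452, -0.202, -0.343, 0.798]}
{'camera_matrix': [[431.893, 0.0, 279.309], [0.0, 431.893, 209.239], [0.0, 0.0, 1.0]], 'xyz': [0.215, 1.09, 0.475], 'orientation': [-0.091, 0.571, 0.805, -0.133]}
{'time_s': 0.1, 'joint_positions': array([ 1.12610531,  0.46936743, -0.04857224,  1.5335939 ,  0.02407047,
        1.14100485, -0.08227226]), 'joint_vel': array([ 0.00022108, -0.00064754, -0.00171392, -0.00358017, -0.001055  ,
        0.00170129, -0.00086467]), 'effort': array([ 1.57631643e-03, -5.09171534e+01, -8.07003770e-02, -2.36830348e+01,
       -6.14104117e-02,  3.44489166e-02,  3.43099816e-05]), 'tcp_pos': array([ 0.27240597, -0.61693916,  0.19639163]), 'ee_rot': array([ 9.78464521e-01,  2.06413130e-01, -2.07465751e-04, -8.70290291e-04]), 'contact_force': array([0.05449726, 0.05800979, 0.32623082]), 'ft_torque': array([-0.07480103, -0.02426081, -0.02530288]), 'grip_force': 0.0, 'grip_width': 0.0868196483656928} 0.011
```

View pics/scene0.png

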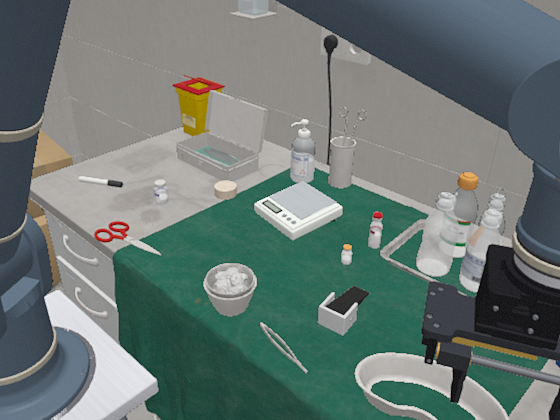

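View pics/side0.png

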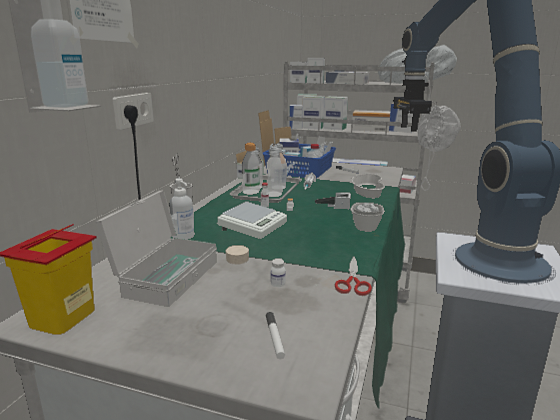

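The scene view shows the scale at (298,208), cradle and wedge at (343,305), small vial (346,254), tall vial (375,230), tape (226,189) and broad vial (160,192). In the side view the broad vial is at (278,272).

Run:
```python
from h import *
w=np.load('scene0.npy'); im=cv2.imread('pics/scene0.png'); s=np.load('side0.npy'); ims=cv2.imread('pics/side0.png')
def box(w,u0,u1,v0,v1,zmin,zmax=.3,m=None):
    q=w[v0:v1,u0:u1]; k=(q[...,2]>zmin)&(q[...,2]<zmax)
    if m is not None:k&=m[v0:v1,u0:u1]
    return q[k]
def show(n,p): print(n,len(p),'med',np.median(p,0).round(4),'min',p.min(0).round(3),'max',p.max(0).round(3))
show('vial',box(w,148,174,176,206,.01)); show('vial top',box(w,148,174,176,206,.05))
show('vial side',box(s,266,290,256,290,.01));show('vial side top',box(s,266,290,256,290,.05))
show('tape',box(w,210,242,178,200,.015)); show('small',box(w,338,356,242,266,.01)); show('tall',box(w,365,386,208,250,.02))
sc=box(w,250,346,180,240,.02,.08); show('scale',sc)
print('scale rect',cv2.minAreaRect(sc[:,:2].astype(np.float32)))
dark=im.max(2)<70
wd=box(w,325,372,284,320,.008,.06,dark); show('wedge',wd); print(cv2.minAreaRect(wd[:,:2].astype(np.float32)))
cr=box(w,312,362,290,336,.02,.06,im.min(2)>110); show('cradle',cr); print(cv2.minAreaRect(cr[:,:2].astype(np.float32)))
show('bowl',box(w,200,260,262,316,.02))
show('tweez',box(w,258,308,320,372,.003))
```

```text
vial 261 med [0.4791 0.2746 0.0358] min [0.467 0.266 0.01 ] max [0.499 0.298 0.058]
vial top 64 med [0.4832 0.2815 0.0554] min [0.47  0.269 0.05 ] max [0.498 0.297 0.058]
vial side 323 med [0.4829 0.2943 0.0366] min [0.47  0.272 0.01 ] max [0.501 0.302 0.058]
vial side top 78 med [0.4853 0.2886 0.0558] min [0.474 0.272 0.05 ] max [0.498 0.299 0.058]
tape 255 med [0.6173 0.1938 0.0237] min [0.59  0.169 0.015] max [0.663 0.232 0.027]
small 145 med [ 0.5987 -0.1961  0.0269] min [ 0.591 -0.204  0.01 ] max [ 0.615 -0.183  0.042]
tall 300 med [ 0.6882 -0.2053  0.0525] min [ 0.68  -0.237  0.02 ] max [ 0.703 -0.191  0.083]
scale 2778 med [ 0.6446 -0.0273  0.0436] min [ 0.573 -0.098  0.02 ] max [0.86  0.078 0.057]
scale rect ((0.7130270004272461, -0.028255224227905273), (0.15007762610912323, 0.2707594037055969), 75.32865142822266)
wedge 542 med [ 0.4833 -0.2857  0.0278] min [ 0.432 -0.309  0.012] max [ 0.54  -0.264  0.041]
((0.48609495162963867, -0.28584545850753784), (0.10724451392889023, 0.037117332220077515), 6.884983539581299)
cradle 545 med [ 0.4293 -0.2944  0.0351] min [ 0.42  -0.317  0.02 ] max [ 0.493 -0.259  0.044]
((0.45551633834838867, -0.28716549277305603), (0.06952124089002609, 0.055785298347473145), 8.320462226867676)
bowl 1946 med [ 0.3367 -0.1288  0.0588] min [ 0.297 -0.166  0.02 ] max [ 0.391 -0.073  0.077]
tweez 338 med [ 0.3312 -0.2541  0.0051] min [ 0.289 -0.325  0.003] max [ 0.405 -0.196  0.01 ]
```

```bash
cat >> h.py <<'E'
def yaw_of(q): x=R.from_quat(q).as_matrix()[:,0]; return np.arctan2(x[1],x[0])
def plan(target,yaw,n,p=None,y0=None):
    "rows (shift mm, turn about tool) to the target, tool kept/brought pointing down"
    s=state(); p=s['tcp_pos'] if p is None else np.array(p)
    r=R.from_quat(s['ee_rot']) if y0 is None else R.from_euler('z',y0)*R.from_euler('x',np.pi)
    g=R.from_euler('z',yaw)*R.from_euler('x',np.pi)
    rv=(r.inv()*g).as_rotvec()/n; st=(np.array(target)-p)/n
    for i in range(n):
        print([r.inv().apply(st*1000).round(1).tolist(),rv.round(4).tolist()]); r=r*R.from_rotvec(rv)
E
python3 - <<'E'
from h import *
w=np.load('scene0.npy'); q=w[180:242,250:346].reshape(-1,3)
k=(q[:,2]>.03)&(q[:,2]<.062)&(q[:,0]<.76)&(q[:,1]<.06)
q=q[k]; print(len(q),q.min(0),q.max(0))
print(cv2.minAreaRect(q[:,:2].astype(np.float32)))
A=np.c_[q[:,:2],np.ones(len(q))]; 
t=q[q[:,2]>.042]; print('topfit',np.linalg.lstsq(np.c_[t[:,:2],np.ones(len(t))],t[:,2],rcond=None)[0])
q=w[180:240,250:346].reshape(-1,3);q=q[(q[:,2]>.02)&(q[:,2]<.08)]
for lo in np.arange(.55,.9,.02): print(round(lo,2),((q[:,0]>=lo)&(q[:,0]<lo+.02)).sum(),end='; ')
print()
yw=.125; c=np.array([.486,-.286]); g=c+.008*np.array([np.cos(yw),np.sin(yw)])
plan([g[0]-.07,g[1]-.01,.2],yw,8)
E
```

```text
2393 [ 0.57252626 -0.09763476  0.03000156] [0.73482954 0.05975848 0.05728763]
((0.6581790447235107, -0.014688365161418915), (0.14218397438526154, 0.14920265972614288), 79.1672592163086)
topfit [ 0.07852878  0.00691795 -0.0041439 ]
0.55 0; 0.57 215; 0.59 444; 0.61 433; 0.63 381; 0.65 369; 0.67 360; 0.69 353; 0.71 204; 0.73 9; 0.75 0; 0.77 0; 0.79 0; 0.81 0; 0.83 4; 0.85 6; 0.87 0; 0.89 0; 
[[33.6, -29.2, -0.4], [-0.0002, 0.0, 0.0364]]
[[32.5, -30.4, -0.4], [-0.0002, 0.0, 0.0364]]
[[31.4, -31.5, -0.4], [-0.0002, 0.0, 0.0364]]
[[30.2, -32.6, -0.4], [-0.0002, 0.0, 0.0364]]
[[29.0, -33.7, -0.4], [-0.0002, 0.0, 0.0364]]
[[27.8, -34.8, -0.4], [-0.0002, 0.0, 0.0364]]
[[26.5, -35.7, -0.4], [-0.0002, 0.0, 0.0364]]
[[25.2, -36.7, -0.4], [-0.0002, 0.0, 0.0364]]
```

>>> arm_command([
  [-1, [33.6, -29.2, 0], [0, 0, 0.036]],
  [-1, [32.5, -30.4, 0], [0, 0, 0.036]],
  [-1, [31.4, -31.5, 0], [0, 0, 0.036]],
  [-1, [30.2, -32.6, 0], [0, 0, 0.036]],
  [-1, [29, -33.7, 0], [0, 0, 0.036]],
  [-1, [27.8, -34.8, 0], [0, 0, 0.036]],
  [-1, [26.5, -35.7, 0], [0, 0, 0.036]],
  [-1, [25.2, -36.7, 0], [0, 0, 0.036]],
])

```text
time_s: 0.9
tcp_pos: [0.4242, -0.2935, 0.1972]
ee_rot: [0.998, 0.063, -0.0, -0.0]
contact_force: [0.7, -0.4, 0.3]
grip_width: 0.087
grip_force: 0.0
```

Run:
```python
from h import *
s=state(); print(s['tcp_pos'],yaw_of(s['ee_rot']))
c=calibration('wrist'); print(np.array(c['xyz'])-s['tcp_pos'],R.from_quat(c['orientation']).as_matrix().round(2))
im,d,w=cloud('wrist','wrist1.png'); np.save('wrist1.npy',w)
w=np.load('scene0.npy'); q=w[180:242,250:346].reshape(-1,3)
q=q[(q[:,2]>.03)&(q[:,2]<.062)&(q[:,0]<.745)&(q[:,1]<.1)]
print(q.min(0),q.max(0),cv2.minAreaRect(q[:,:2].astype(np.float32)))
```

```text
[ 0.42417298 -0.29346279  0.19717302] 0.12619989643173796
[0.07844977 0.0088823  0.18649896] [[ 0.13  0.95  0.29]
 [-0.99  0.12  0.04]
 [-0.   -0.29  0.96]]
[ 0.57252626 -0.09763476  0.03000156] [0.73482954 0.0767311  0.05728763] ((0.6591212153434753, -0.010256655514240265), (0.15135608613491058, 0.1492011845111847), 79.09147644042969)
```

View pics/wrist1.png

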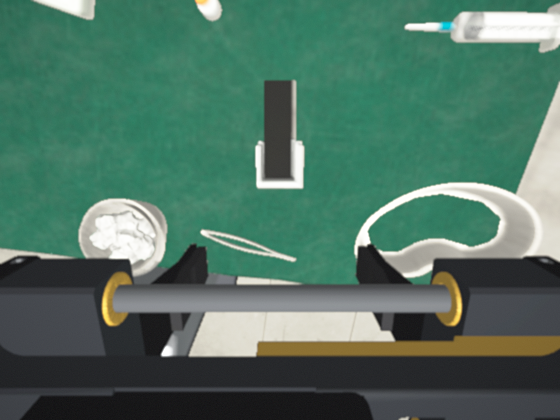

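The wrist view shows the wedge's axis close to the image vertical, from the tip at (280,80) to the heel at (280,178), with the cradle round the heel. The scale's near corner shows at (65,5).

Run:
```python
from h import *
w=np.load('wrist1.npy'); im=cv2.imread('pics/wrist1.png')
q=w[70:190,250:310]; k=(q[...,2]>.012)&(q[...,2]<.06)
b=im[70:190,250:310].max(2)<75
p=q[k&b]; print(cv2.minAreaRect(p[:,:2].astype(np.float32)),p[:,2].min(),p[:,2].max())
p=q[(q[...,2]>.036)&(im[70:190,250:310].min(2)>110)]; print('cr',cv2.minAreaRect(p[:,:2].astype(np.float32)))
yw=.126; c=np.array([.486,-.286]); g=c+.006*np.array([np.cos(yw),np.sin(yw)])
plan([g[0],g[1],.1],yw,4)
```

```text
((0.49081164598464966, -0.2813659608364105), (0.1049039214849472, 0.02848978340625763), 6.992889881134033) 0.012230793636216986 0.04048736539001607
cr ((0.4513881206512451, -0.2886943221092224), (0.047726258635520935, 0.05316127836704254), 7.254759788513184)
[[15.7, 2.4, 24.3], [-0.0012, -0.0006, 0.0027]]
[[15.7, 2.3, 24.3], [-0.0012, -0.0006, 0.0027]]
[[15.7, 2.2, 24.3], [-0.0012, -0.0006, 0.0027]]
[[15.7, 2.2, 24.3], [-0.0012, -0.0006, 0.0027]]
```

>>> arm_command([
  [-1, [24, -0.3, 25], [0, 0, 0]],
  [-1, [24, -0.3, 30], [0, 0, 0]],
  [-1, [23.5, -0.2, 30], [0, 0, 0]],
  [-1, [0, 0, 35], [0, 0, 0]],
  [-1, [0, 0, 30], [0, 0, 0]],
  [-1, [0, 0, 20], [0, 0, 0]],
  [-1, [0, 0, 9], [0, 0, 0]],
  [-1, [0, 0, 0], [0, 0, 0]],
])

```text
time_s: 1.75
tcp_pos: [0.4938, -0.2851, 0.0171]
ee_rot: [0.998, 0.064, -0.001, -0.001]
contact_force: [0.9, -1.0, -0.0]
grip_width: 0.0871
grip_force: 0.0
```

>>> arm_command([
  [1, [0, 0, 0], [0, 0, 0]],
  [1, [0, 0, 0], [0, 0, 0]],
  [1, [0, 0, 0], [0, 0, 0]],
  [1, [0, 0, 0], [0, 0, 0]],
  [1, [0, 0, 0], [0, 0, 0]],
  [1, [0, 0, 0], [0, 0, 0]],
], grip_force=30)

```text
time_s: 2.35
tcp_pos: [0.4949, -0.2855, 0.0186]
ee_rot: [0.998, 0.064, 0.0, 0.0]
contact_force: [1.1, 0.2, -0.2]
grip_width: 0.0468
grip_force: 0.0
```

>>> arm_command([
  [1, [0, 0, 0], [0, 0, 0]],
  [1, [0, 0, 0], [0, 0, 0]],
  [1, [0, 0, 0], [0, 0, 0]],
  [1, [0, 0, 0], [0, 0, 0]],
])

```text
time_s: 2.75
tcp_pos: [0.4948, -0.2854, 0.0183]
ee_rot: [0.998, 0.064, -0.0, -0.0]
contact_force: [0.6, -0.2, 0.0]
grip_width: 0.0149
grip_force: 0.0
```

>>> arm_command([
  [1, [0, 0, -10], [0, 0, 0]],
  [1, [0, 0, -20], [0, 0, 0]],
  [1, [0, 0, -30], [0, 0, 0]],
  [1, [0, 0, -35], [0, 0, 0]],
  [1, [0, 0, -25], [0, 0, 0]],
  [1, [0, 0, 0], [0, 0, 0]],
])

```text
time_s: 3.35
tcp_pos: [0.4975, -0.2867, 0.1432]
ee_rot: [0.998, 0.064, 0.004, 0.002]
contact_force: [-0.6, 0.1, -0.0]
grip_width: 0.0011
grip_force: 0.0
```

Run:
```python
from h import *
s=state(); print(s['tcp_pos'],yaw_of(s['ee_rot']),s['grip_width'],s['grip_force'])
im,d,w=cloud('wrist','wrist2.png'); np.save('wrist2.npy',w)
q=w.reshape(-1,3)
k=(q[:,2]>.025)&(q[:,2]<.065)&(q[:,0]>.55)&(q[:,0]<.76)&(q[:,1]>-.12)&(q[:,1]<.1); q=q[k]
print(len(q),q.min(0),q.max(0),cv2.minAreaRect(q[:,:2].astype(np.float32)))
```

```text
[ 0.49754543 -0.2867145   0.1432208 ] 0.12770826104598598 0.0010731008378104374 0.0
5263 [ 0.57725719 -0.08392755  0.02500265] [ 0.65137316 -0.02009501  0.04876874] ((0.6183223724365234, -0.05274926498532295), (0.05080919340252876, 0.07707091420888901), 78.25436401367188)
```

View pics/wrist2.png

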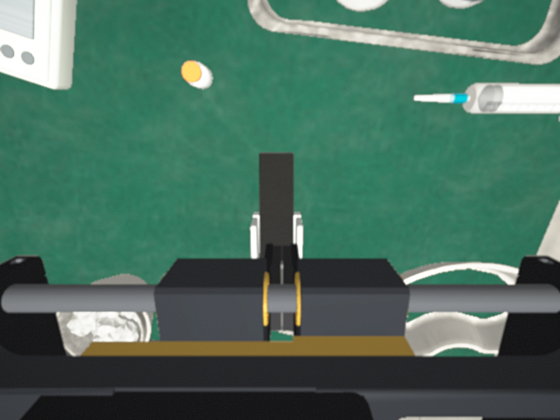

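The fingers closed to 1 mm with no contact, and the wedge is still in the cradle (tip at (276,153)). I'll find out where the fingertips really are.

Run:
```python
from h import *
s=state(); t=s['tcp_pos']; print(t, R.from_quat(s['ee_rot']).as_matrix().round(3), nose_length)
for n in ('scene','side'):
    im,d,w=cloud(n,n+'3.png'); K=np.array(calibration(n)['camera_matrix']); c=calibration(n)
    q=w.reshape(-1,3); k=(abs(q[:,0]-t[0])<.05)&(abs(q[:,1]-t[1])<.05)&(q[:,2]>.06)&(q[:,2]<.25); p=q[k]
    print(n,len(p), np.median(p,0))
    for z in np.arange(.07,.25,.015):
        m=p[(p[:,2]>=z)&(p[:,2]<z+.015)]
        if len(m): print(round(z,3),len(m),np.median(m,0).round(3),np.ptp(m,axis=0).round(3))
    pc=R.from_quat(c['orientation']).inv().apply(t-np.array(c['xyz'])); u=K[0,0]*pc[0]/-pc[2]+K[0,2]; v=-K[1,1]*pc[1]/-pc[2]+K[1,2]; print('tcp px',u,v)
    if n=='scene':
        u,v=int(u),int(v); cv2.imwrite('pics/scene3c.png',cv2.resize(im[max(0,v-80):v+90,max(0,u-90):u+90],None,fx=3.4,fy=3.4,interpolation=1))
w=np.load('wrist2.npy'); im=cv2.imread('pics/wrist2.png')
q=w[145:240,250:305]; p=q[(q[...,2]>.012)&(q[...,2]<.05)&(im[145:240,250:305].max(2)<75)]
print('wedge',cv2.minAreaRect(p[:,:2].astype(np.float32)),p.min(0),p.max(0))
```

```text
[ 0.49609943 -0.2860495   0.14096724] [[ 0.992  0.127  0.004]
 [ 0.127 -0.992 -0.002]
 [ 0.004  0.003 -1.   ]] 0.011
scene 773 [ 0.48320204 -0.28962202  0.21334278]
0.16 72 [ 0.485 -0.291  0.17 ] [0.028 0.018 0.009]
0.175 111 [ 0.485 -0.29   0.182] [0.024 0.019 0.015]
0.19 127 [ 0.485 -0.289  0.198] [0.025 0.025 0.015]
0.205 142 [ 0.485 -0.287  0.213] [0.023 0.033 0.015]
0.22 33 [ 0.482 -0.279  0.224] [0.033 0.045 0.014]
0.235 288 [ 0.459 -0.297  0.246] [0.056 0.099 0.012]
tcp px 357.72977109459487 246.30397262486414
side 129 [ 0.49106859 -0.27502202  0.19397495]
0.16 22 [ 0.494 -0.277  0.171] [0.021 0.027 0.008]
0.175 34 [ 0.494 -0.277  0.182] [0.021 0.032 0.013]
0.19 32 [ 0.491 -0.275  0.197] [0.019 0.021 0.014]
0.205 30 [ 0.491 -0.271  0.213] [0.022 0.013 0.014]
0.22 6 [ 0.489 -0.268  0.221] [0.016 0.009 0.001]
0.235 5 [ 0.455 -0.272  0.244] [0.002 0.022 0.008]
tcp px 330.4711620880085 165.15001771247367
wedge ((0.49976640939712524, -0.28231215476989746), (0.0859050378203392, 0.03330688923597336), 7.118146896362305) [ 0.45576975 -0.30321693  0.01204661] [ 0.54441004 -0.26062687  0.03563688]
```

View pics/scene3c.png

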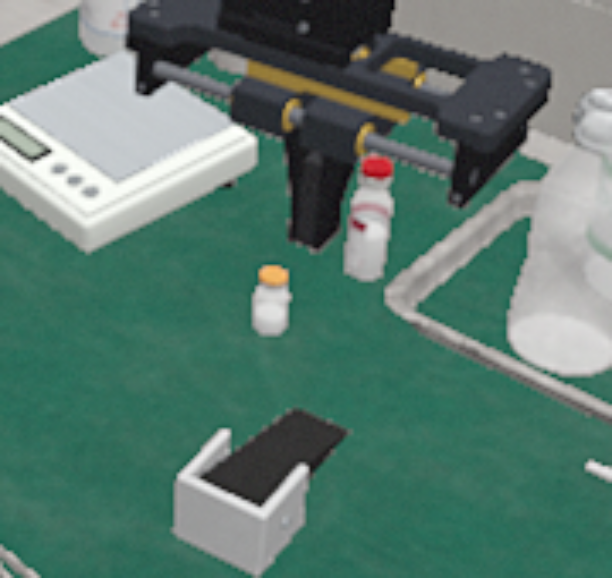

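The crop shows the fingertips at (315,245), well above the wedge. They sit about 24 mm above the reported TCP, where 11 mm below it was expected. I'll measure the offset precisely from the saved views.

Run:
```python
from h import *
s=state(); t=s['tcp_pos']; print(t)
for n in ('scene','side'):
    im,d,w=cloud(n); q=w.reshape(-1,3)
    print(n,'table z',np.nanmedian(q[(abs(q[:,0]-.55)<.03)&(abs(q[:,1]+.1)<.03)][:,2]))
    p=q[(abs(q[:,0]-t[0])<.03)&(abs(q[:,1]-t[1])<.03)&(q[:,2]>.09)&(q[:,2]<.22)]
    print(np.sort(p[:,2])[:12].round(4), p[p[:,2]<.215].min(0),p[p[:,2]<.215].max(0))
    b=q[(abs(q[:,0]-t[0])<.06)&(abs(q[:,1]-t[1])<.12)&(q[:,2]>.215)&(q[:,2]<.3)]
    print('body x,y range',b.min(0).round(3),b.max(0).round(3))
```

```text
[ 0.49422018 -0.28517027  0.13814348]
scene table z 0.0009503240549831871
[0.1617 0.1619 0.1627 0.1631 0.1632 0.1634 0.1637 0.164  0.1642 0.1645
 0.1646 0.1647] [ 0.4787381  -0.30107866  0.16174042] [ 0.5053077  -0.27052633  0.21459514]
body x,y range [ 0.441 -0.383  0.215] [ 0.542 -0.188  0.3  ]
side table z 0.0024286941076909485
[0.1632 0.1636 0.1642 0.1642 0.1643 0.1652 0.1657 0.1661 0.1672 0.1672
 0.1673 0.1674] [ 0.48049672 -0.29023711  0.16318869] [ 0.50371776 -0.26222393  0.21473526]
body x,y range [ 0.444 -0.383  0.215] [ 0.537 -0.18   0.3  ]
```

>>> arm_command([
  [-1, [0, 0, 20], [0, 0, 0]],
  [-1, [0, 0, 20], [0, 0, 0]],
  [-1, [0, 0, 20], [0, 0, 0]],
  [-1, [0, 0, 0], [0, 0, 0]],
  [-1, [0, 0, 0], [0, 0, 0]],
  [-1, [0, 0, 0], [0, 0, 0]],
  [-1, [0, 0, 0], [0, 0, 0]],
  [-1, [0, 0, 0], [0, 0, 0]],
])

```text
time_s: 4.4
tcp_pos: [0.4952, -0.2857, 0.0792]
ee_rot: [0.998, 0.064, 0.001, 0.0]
contact_force: [0.1, 0.0, 0.2]
grip_width: 0.0564
grip_force: 0.0
```

>>> arm_command([
  [-1, [0, 0, 20], [0, 0, 0]],
  [-1, [0, 0, 20], [0, 0, 0]],
  [-1, [0, 0, 20], [0, 0, 0]],
  [-1, [0, 0, 15], [0, 0, 0]],
  [-1, [0, 0, 12], [0, 0, 0]],
  [-1, [0, 0, 6], [0, 0, 0]],
  [-1, [0, 0, 3], [0, 0, 0]],
  [-1, [0, 0, 0], [0, 0, 0]],
])

```text
time_s: 5.2
tcp_pos: [0.495, -0.2855, -0.0176]
ee_rot: [0.998, 0.064, 0.0, 0.0]
contact_force: [0.5, 0.6, -0.2]
grip_width: 0.0869
grip_force: 0.0
```

>>> arm_command([
  [1, [0, 0, 0], [0, 0, 0]],
  [1, [0, 0, 0], [0, 0, 0]],
  [1, [0, 0, 0], [0, 0, 0]],
  [1, [0, 0, 0], [0, 0, 0]],
  [1, [0, 0, 0], [0, 0, 0]],
  [1, [0, 0, 0], [0, 0, 0]],
  [1, [0, 0, 0], [0, 0, 0]],
  [1, [0, 0, 0], [0, 0, 0]],
], grip_force=30)

```text
time_s: 6.0
tcp_pos: [0.4949, -0.2852, -0.0176]
ee_rot: [0.998, 0.064, 0.0, -0.0]
contact_force: [0.2, 1.3, 1.0]
grip_width: 0.0356
grip_force: 29.7
```

>>> arm_command([
  [1, [0, 0, -10], [0, 0, 0]],
  [1, [0, 0, -20], [0, 0, 0]],
  [1, [0, 0, -25], [0, 0, 0]],
  [1, [0, 0, -35], [0, 0, 0]],
  [1, [0, 0, -40], [0, 0, 0]],
  [1, [0, 0, -35], [0, 0, 0]],
  [1, [0, 0, -25], [0, 0, 0]],
  [1, [0, 0, -10], [0, 0, 0]],
])

```text
time_s: 6.8
tcp_pos: [0.4961, -0.2861, 0.1859]
ee_rot: [0.998, 0.064, 0.002, 0.002]
contact_force: [0.8, -0.0, -1.5]
grip_width: 0.0352
grip_force: 29.7
```

Run:
```python
from h import *
s=state(); print(s['tcp_pos'],s['grip_width'],s['grip_force'])
plan([.51,.01,.185],-.19,8,p=[.495,-.2855,.1825],y0=.126)
```

```text
[ 0.49605491 -0.28612728  0.1859022 ] 0.03515767395362153 29.721301733516157
[[6.5, -36.4, -0.3], [-0.0, -0.0, 0.0395]]
[[5.1, -36.6, -0.3], [-0.0, -0.0, 0.0395]]
[[3.6, -36.8, -0.3], [-0.0, -0.0, 0.0395]]
[[2.2, -36.9, -0.3], [-0.0, -0.0, 0.0395]]
[[0.7, -37.0, -0.3], [-0.0, -0.0, 0.0395]]
[[-0.8, -37.0, -0.3], [-0.0, -0.0, 0.0395]]
[[-2.2, -36.9, -0.3], [-0.0, -0.0, 0.0395]]
[[-3.7, -36.8, -0.3], [-0.0, -0.0, 0.0395]]
```

>>> arm_command([
  [1, [6.5, -36.4, 0], [0, 0, 0.0395]],
  [1, [5.1, -36.6, 0], [0, 0, 0.0395]],
  [1, [3.6, -36.8, 0], [0, 0, 0.0395]],
  [1, [2.2, -36.9, 0], [0, 0, 0.0395]],
  [1, [0.7, -37, 0], [0, 0, 0.0395]],
  [1, [-0.8, -37, 0], [0, 0, 0.0395]],
  [1, [-2.2, -36.9, 0], [0, 0, 0.0395]],
  [1, [-3.7, -36.8, 0], [0, 0, 0.0395]],
])

```text
time_s: 7.6
tcp_pos: [0.5084, 0.0114, 0.1816]
ee_rot: [0.995, -0.095, -0.001, 0.0]
contact_force: [0.4, 0.8, -1.1]
grip_width: 0.0354
grip_force: 29.7
```

>>> arm_command([
  [1, [0, 0, 0], [0, 0, 0]],
  [1, [0, 0, 0], [0, 0, 0]],
])

```text
time_s: 7.8
tcp_pos: [0.5086, 0.0107, 0.1816]
ee_rot: [0.996, -0.093, -0.001, 0.0]
contact_force: [-0.5, -1.3, -1.4]
grip_width: 0.0358
grip_force: 29.7
```

```bash
cat >> h.py <<'E'
def px(name,p):
    c=calibration(name); K=np.array(c['camera_matrix']); q=R.from_quat(c['orientation']).inv().apply(np.atleast_2d(p)-np.array(c['xyz']))
    return np.c_[K[0,0]*q[:,0]/-q[:,2]+K[0,2],K[1,1]*q[:,1]/q[:,2]+K[1,2]]
E
python3 - <<'E'
from h import *
s=state(); print(s['tcp_pos'],yaw_of(s['ee_rot']),s['grip_width'])
im,d,w=cloud('wrist','wrist4.png'); np.save('wrist4.npy',w)
q=w.reshape(-1,3)
p=q[(q[:,2]>.012)&(q[:,2]<.065)&(q[:,0]>.55)&(q[:,0]<.78)&(abs(q[:,1])<.12)]
print(len(p),p.min(0),p.max(0))
# front edge: at each y-bin min x
b=np.floor(p[:,1]/.008).astype(int); pts=[]
for i in np.unique(b):
    m=p[b==i]; 
    if len(m)>20: pts.append([np.median(m[:,1]),np.percentile(m[:,0],1),len(m)])
pts=np.array(pts); print(pts.round(4))
E
```

```text
[0.50856839 0.01068945 0.18161403] -0.18556091477100245 0.03584850264470547
17431 [ 0.57772721 -0.0883818   0.0254038 ] [0.70590847 0.07648698 0.05245805]
[[-8.250e-02  6.419e-01  1.910e+02]
 [-7.550e-02  6.001e-01  5.480e+02]
 [-6.780e-02  5.802e-01  8.350e+02]
 [-6.000e-02  5.796e-01  9.810e+02]
 [-5.200e-02  5.812e-01  9.810e+02]
 [-4.400e-02  5.827e-01  9.870e+02]
 [-3.600e-02  5.841e-01  9.870e+02]
 [-2.800e-02  5.858e-01  9.830e+02]
 [-2.000e-02  5.870e-01  9.780e+02]
 [-1.200e-02  5.886e-01  9.840e+02]
 [-4.000e-03  5.903e-01  9.870e+02]
 [ 4.000e-03  5.917e-01  9.800e+02]
 [ 1.200e-02  5.931e-01  9.830e+02]
 [ 2.000e-02  5.948e-01  9.870e+02]
 [ 2.800e-02  5.962e-01  9.840e+02]
 [ 3.600e-02  5.976e-01  9.880e+02]
 [ 4.400e-02  5.993e-01  9.770e+02]
 [ 5.200e-02  6.007e-01  9.010e+02]
 [ 5.960e-02  6.019e-01  7.580e+02]
 [ 6.710e-02  6.030e-01  3.690e+02]
 [ 7.350e-02  6.039e-01  6.000e+01]]
```

View pics/wrist4.png

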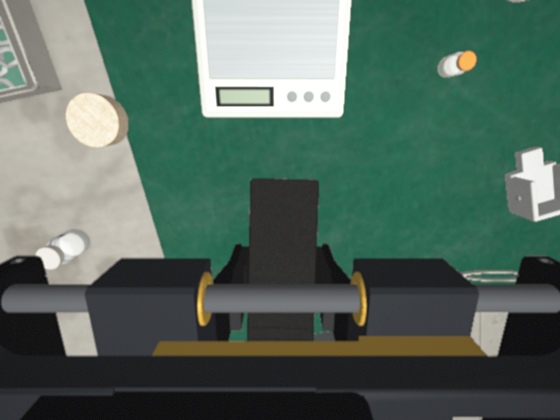

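The wrist view shows the wedge held straight (tip at (284,180)) and the scale's front edge from (203,115) to (345,115). It also shows the tape at (97,120) and the broad vial at (65,247).

Run:
```python
from h import *
w=np.load('wrist4.npy'); im=cv2.imread('pics/wrist4.png'); s=state()
q=w[184:244,256:312].reshape(-1,3); q=q[q[:,2]>.1]
T=np.array([.5086,.0107,.1816]); yw=-.1856
l=(q-T)@np.c_[[np.cos(yw),np.sin(yw),0],[-np.sin(yw),np.cos(yw),0],[0,0,1]]
print(l.min(0),l.max(0)); A=np.c_[l[:,:2],np.ones(len(l))]; print(np.linalg.lstsq(A,l[:,2],rcond=None)[0])
q=w[150:244,230:330].reshape(-1,3); q=q[q[:,2]>.1]; l=(q-T)@np.c_[[np.cos(yw),np.sin(yw),0],[-np.sin(yw),np.cos(yw),0],[0,0,1]]
print(l.min(0),l.max(0),cv2.minAreaRect(l[:,:2].astype(np.float32)))
t=l[l[:,0]>l[:,0].max()-.004]; print('tip z',np.median(t,0))
```

```text
[ 0.0167131  -0.01657102  0.03047967] [0.04737034 0.01227919 0.04104351]
[-0.23057264  0.00961929  0.04276658]
[ 0.01060884 -0.0271926   0.02312791] [0.05028607 0.02497077 0.04104351] ((0.030627291649580002, -0.0008946266025304794), (0.03950413316488266, 0.05215948075056076), 0.6384395360946655)
tip z [ 0.04820301 -0.00134252  0.03146807]
```

>>> arm_command([
  [1, [7, -2.5, 25], [0, 0, 0]],
  [1, [7, -2.5, 30], [0, 0, 0]],
  [1, [7, -2.1, 30], [0, 0, 0]],
  [1, [0, 0, 30], [0, 0, 0]],
  [1, [0, 0, 30], [0, 0, 0]],
  [1, [0, 0, 25], [0, 0, 0]],
  [1, [0, 0, 15], [0, 0, 0]],
  [1, [0, 0, 0], [0, 0, 0]],
])

```text
time_s: 8.65
tcp_pos: [0.5291, 0.0109, -0.005]
ee_rot: [0.995, -0.095, -0.003, 0.001]
contact_force: [-0.3, 0.2, -0.9]
grip_width: 0.0359
grip_force: 29.7
```

>>> arm_command([
  [1, [0, 0, 6], [0, 0, 0]],
  [1, [0, 0, 0], [0, 0, 0]],
  [1, [0, 0, 0], [0, 0, 0]],
])

```text
time_s: 8.95
tcp_pos: [0.5319, 0.0128, -0.0079]
ee_rot: [0.996, -0.094, 0.001, 0.0]
contact_force: [0.6, -0.2, -1.2]
grip_width: 0.0356
grip_force: 29.7
```

>>> arm_command([
  [1, [0, 0, 7], [0, 0, 0]],
  [1, [0, 0, 4], [0, 0, 0]],
  [1, [0, 0, 2], [0, 0, 0]],
  [1, [0, 0, 0], [0, 0, 0]],
])

```text
time_s: 9.35
tcp_pos: [0.5309, 0.0131, -0.0221]
ee_rot: [0.996, -0.094, -0.0, 0.0]
contact_force: [0.4, -0.6, -1.1]
grip_width: 0.0356
grip_force: 29.7
```

>>> arm_command([
  [-1, [0, 0, 0], [0, 0, 0]],
  [-1, [0, 0, 0], [0, 0, 0]],
  [-1, [0, 0, 0], [0, 0, 0]],
  [-1, [0, 0, 0], [0, 0, 0]],
  [-1, [0, 0, 0], [0, 0, 0]],
])

```text
time_s: 9.85
tcp_pos: [0.5314, 0.0131, -0.0215]
ee_rot: [0.996, -0.094, 0.0, -0.0]
contact_force: [0.1, 1.0, -0.2]
grip_width: 0.0675
grip_force: 0.0
```

```bash
cat > look.py <<'E'
from h import *
# wedge and scale as the scene and side cameras see them
import sys
im,d,w=cloud('scene',sys.argv[1])
ax=np.array([np.cos(-.184),np.sin(-.184)]); ay=np.array([-ax[1],ax[0]]); E=np.array([.5935,.002])
q=w.reshape(-1,3); g=im.reshape(-1,3).max(1)
l=np.c_[(q[:,:2]-E)@ax,(q[:,:2]-E)@ay,q[:,2]]
k=(g<70)&(l[:,2]>.001)&(l[:,2]<.033)&(l[:,0]>-.16)&(l[:,0]<.02)&(abs(l[:,1])<.03); p=l[k]
if len(p)>10: print('wedge',len(p),p.min(0).round(4),p.max(0).round(4),[np.round(x,3) for x in cv2.minAreaRect(p[:,:2].astype(np.float32))])
k=(g>140)&(l[:,2]>.035)&(l[:,2]<.07)&(l[:,0]>-.02)&(l[:,0]<.16)&(abs(l[:,1])<.09); p=l[k]
print('scale',len(p),p.min(0).round(4),p.max(0).round(4),[np.round(x,3) for x in cv2.minAreaRect(p[:,:2].astype(np.float32))])
k=(l[:,2]>.035)&(l[:,2]<.07)&(l[:,0]>.035)&(l[:,0]<.12)&(abs(l[:,1])<.05); p=l[k]
print('pan plane',len(p),np.linalg.lstsq(np.c_[p[:,:2],np.ones(len(p))],p[:,2],rcond=None)[0].round(4))
E
python3 look.py scene5.png
```

```text
wedge 464 [-0.1265 -0.0273  0.001 ] [-0.0059  0.0298  0.0294] [array([-0.065,  0.003]), array([0.054, 0.122]), np.float64(86.936)]
scale 1725 [-0.0021 -0.0759  0.035 ] [0.1416 0.0674 0.0556] [array([ 0.069, -0.005]), array([0.144, 0.143]), np.float64(0.935)]
pan plane 851 [0.0929 0.0019 0.0416]
```

>>> arm_command([
  [-1, [0, 0, -2], [0, 0, 0]],
  [-1, [-10, 0, 0], [0, 0, 0]],
  [-1, [-14, 0, 0], [0, 0, 0]],
  [-1, [-14, 0, 0], [0, 0, 0]],
  [-1, [-6, 0, 0], [0, 0, 0]],
  [-1, [0, 0, 0], [0, 0, 0]],
])

```text
time_s: 10.5
tcp_pos: [0.4869, 0.0215, -0.0196]
ee_rot: [0.996, -0.094, -0.0, 0.0]
contact_force: [1.8, -0.2, -0.9]
grip_width: 0.0872
grip_force: 0.0
```

>>> arm_command([
  [1, [0, 0, 0], [0, 0, 0]],
  [1, [0, 0, 0], [0, 0, 0]],
  [1, [0, 0, 0], [0, 0, 0]],
  [1, [0, 0, 0], [0, 0, 0]],
  [1, [0, 0, 0], [0, 0, 0]],
  [1, [0, 0, 0], [0, 0, 0]],
  [1, [0, 0, 0], [0, 0, 0]],
  [1, [0, 0, 0], [0, 0, 0]],
], grip_force=40)

```text
time_s: 11.3
tcp_pos: [0.488, 0.0214, -0.0197]
ee_rot: [0.996, -0.094, 0.0, -0.0]
contact_force: [-0.1, 0.8, -0.6]
grip_width: 0.0359
grip_force: 40.0
```

```bash
python3 look.py scene6.png
python3 - <<'E'
from h import *
s=state(); T=s['tcp_pos']; yw=yaw_of(s['ee_rot']); print(T,yw,s['grip_width'],s['grip_force'])
im,d,w=cloud('wrist','wrist6.png'); q=w.reshape(-1,3)
l=(q-T)@np.c_[[np.cos(yw),np.sin(yw),0],[-np.sin(yw),np.cos(yw),0],[0,0,1]]; l[:,2]=q[:,2]
k=(im.reshape(-1,3).max(1)<70)&(l[:,0]>.02)&(l[:,0]<.12)&(abs(l[:,1])<.03)&(l[:,2]>.0)&(l[:,2]<.035); p=l[k]
print(len(p),p.min(0),p.max(0),cv2.minAreaRect(p[:,:2].astype(np.float32))); print(np.linalg.lstsq(np.c_[p[:,:2],np.ones(len(p))],p[:,2],rcond=None)[0])
k=(l[:,2]>.015)&(l[:,2]<.06)&(l[:,0]>.08)&(abs(l[:,1])<.09)&(im.reshape(-1,3).min(1)>150); p=l[k]; print('scale',p.min(0),p.max(0))
E
```

```text
wedge 427 [-0.1272 -0.0294  0.001 ] [-0.0033  0.0228  0.0326] [array([-0.067, -0.01 ]), array([0.051, 0.122]), np.float64(81.945)]
scale 2093 [-0.0031 -0.0745  0.035 ] [0.1414 0.0735 0.0561] [array([ 0.069, -0.   ]), array([0.148, 0.145]), np.float64(89.785)]
pan plane 872 [0.0907 0.0005 0.0418]
[ 0.48803042  0.02139465 -0.01967256] -0.18805126529056776 0.03587032317519404 39.97417867183685
10316 [ 2.00050085e-02 -1.94829150e-02  5.18914326e-05] [0.09392562 0.01653462 0.02035072] ((0.05695926398038864, -0.0015233103185892105), (0.035873956978321075, 0.0739821195602417), 89.78868103027344)
[-0.23635106  0.0023334   0.02365867]
scale [ 0.10341189 -0.07141356  0.02551825] [0.12319531 0.07645269 0.04021594]
```

View pics/wrist6.png

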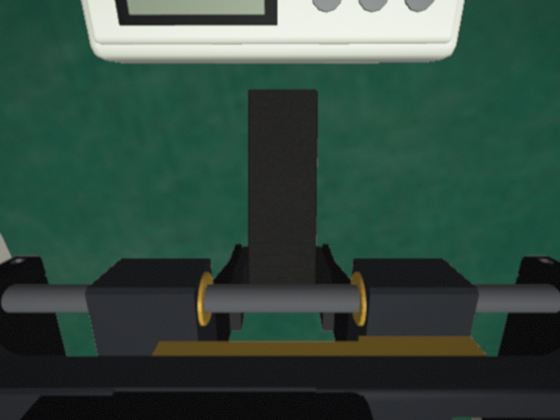

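The wrist view shows the wedge flat and centred in front of the scale, tip at (283,90) and scale edge at row 60. The gap is about 12 mm, so now I push.

>>> arm_command([
  [1, [3, -3, 0], [0, 0, 0]],
  [1, [6, 0, 0], [0, 0, 0]],
  [1, [7, 0, 0], [0, 0, 0]],
  [1, [7, 0, 0], [0, 0, 0]],
  [1, [7, 0, 0], [0, 0, 0]],
  [1, [7, 0, 0], [0, 0, 0]],
  [1, [7, 0, 0], [0, 0, 0]],
  [1, [7, 0, 0], [0, 0, 0]],
])

```text
time_s: 12.2
tcp_pos: [0.5349, 0.0155, -0.0197]
ee_rot: [0.996, -0.094, -0.004, 0.001]
contact_force: [-10.2, 2.3, 12.0]
grip_width: 0.0362
grip_force: 40.0
```

```bash
python3 look.py scene7.png; python3 -c "
from h import *
s=state();print(s['tcp_pos'],yaw_of(s['ee_rot']),s['contact_force'],s['grip_width'])"
```

```text
wedge 361 [-0.079  -0.027   0.0011] [0.0037 0.0257 0.0321] [array([-0.038, -0.   ]), array([0.083, 0.053]), np.float64(0.79)]
scale 1743 [-0.0044 -0.0751  0.035 ] [0.1432 0.0705 0.0569] [array([ 0.071, -0.003]), array([0.144, 0.148]), np.float64(88.585)]
pan plane 816 [0.0586 0.001  0.0458]
[ 0.53740966  0.01509359 -0.01966017] -0.18791760646980468 [-2.63161665  0.92775598  0.45332861] 0.0358348592877474
```

>>> arm_command([
  [1, [6, 0, 0], [0, 0, 0]],
  [1, [6, 0, 0], [0, 0, 0]],
  [1, [6, 0, 0], [0, 0, 0]],
  [1, [6, 0, 0], [0, 0, 0]],
  [1, [3, 0, 0], [0, 0, 0]],
  [1, [0, 0, 0], [0, 0, 0]],
  [1, [0, 0, 0], [0, 0, 0]],
])

```text
time_s: 12.95
tcp_pos: [0.563, 0.0103, -0.0197]
ee_rot: [0.996, -0.094, -0.003, 0.0]
contact_force: [-7.0, 2.0, 8.1]
grip_width: 0.0358
grip_force: 40.0
```

```bash
python3 look.py scene8.png; python3 -c "
from h import *
s=state();print(s['tcp_pos'],yaw_of(s['ee_rot']),s['contact_force'],s['grip_width'])"
```

```text
wedge 314 [-0.0509 -0.0266  0.0016] [0.0088 0.0266 0.0326] [array([-0.03 , -0.007]), array([0.046, 0.066]), np.float64(41.633)]
scale 1449 [-0.0053 -0.0753  0.035 ] [0.1469 0.0675 0.0566] [array([ 0.07 , -0.004]), array([0.152, 0.143]), np.float64(0.406)]
pan plane 549 [0.0144 0.0043 0.0517]
[ 0.56296058  0.01023953 -0.0196816 ] -0.18793766890633723 [-7.59276284  2.39293887  7.81137394] 0.03529347608064679
```

>>> arm_command([
  [1, [3, 0, 0], [0, 0, 0]],
  [1, [2, 0, 0], [0, 0, 0]],
  [1, [0, 0, 0], [0, 0, 0]],
  [1, [0, 0, 0], [0, 0, 0]],
])

```text
time_s: 13.4
tcp_pos: [0.5673, 0.0094, -0.0197]
ee_rot: [0.996, -0.094, -0.003, 0.0]
contact_force: [-8.5, 1.6, 10.0]
grip_width: 0.0361
grip_force: 40.0
```

```bash
python3 look.py scene9.png
python3 - <<'E'
from h import *
s=state();T=s['tcp_pos'];print(T,s['contact_force'])
im,d,w=cloud('side'); q=w.reshape(-1,3)
ax=np.array([np.cos(-.184),np.sin(-.184)]); ay=np.array([-ax[1],ax[0]]); E=np.array([.5935,.002])
l=np.c_[(q[:,:2]-E)@ax,(q[:,:2]-E)@ay,q[:,2]]
k=(l[:,2]>.045)&(l[:,2]<.065)&(l[:,0]>.035)&(l[:,0]<.12)&(abs(l[:,1])<.055); p=l[k]
print('side pan',len(p),np.linalg.lstsq(np.c_[p[:,:2],np.ones(len(p))],p[:,2],rcond=None)[0].round(4))
E
```

```text
wedge 308 [-0.047  -0.0279  0.0011] [0.0126 0.0274 0.0327] [array([-0.027, -0.007]), array([0.049, 0.064]), np.float64(42.292)]
scale 1388 [-0.0044 -0.0755  0.035 ] [0.1459 0.0675 0.0568] [array([ 0.071, -0.004]), array([0.143, 0.15 ]), np.float64(89.483)]
pan plane 491 [-0.0008 -0.0002  0.0534]
[ 0.5672774   0.00943565 -0.01966941] [-8.33632581  1.5285269   8.50414673]
side pan 240 [ 0.0179 -0.0029  0.0527]
```

>>> arm_command([
  [-1, [0, 0, 0], [0, 0, 0]],
  [-1, [0, 0, 0], [0, 0, 0]],
  [-1, [0, 0, 0], [0, 0, 0]],
  [-1, [0, 0, 0], [0, 0, 0]],
  [-1, [0, 0, 0], [0, 0, 0]],
  [-1, [-15, 0, 0], [0, 0, 0]],
  [-1, [-25, 0, -10], [0, 0, 0]],
  [-1, [-30, 0, -30], [0, 0, 0]],
])

```text
time_s: 14.3
tcp_pos: [0.4993, 0.0216, 0.0187]
ee_rot: [0.996, -0.094, -0.002, 0.0]
contact_force: [1.5, 0.2, 1.1]
grip_width: 0.0851
grip_force: 0.0
```

>>> arm_command([
  [-1, [0, 0, -40], [0, 0, 0]],
  [-1, [0, 0, -40], [0, 0, 0]],
  [-1, [0, 0, -40], [0, 0, 0]],
  [-1, [0, 0, -40], [0, 0, 0]],
  [-1, [0, 0, 0], [0, 0, 0]],
  [-1, [0, 0, 0], [0, 0, 0]],
])

```text
time_s: 14.9
tcp_pos: [0.5018, 0.0218, 0.1811]
ee_rot: [0.996, -0.094, 0.001, 0.0]
contact_force: [0.2, -0.2, 0.2]
grip_width: 0.0872
grip_force: 0.0
```

```bash
python3 look.py scene10.png
python3 - <<'E'
from h import *
s=state();T=s['tcp_pos'];print(T,yaw_of(s['ee_rot']),s['contact_force'])
im,d,w=cloud('wrist','wrist10.png'); q=w.reshape(-1,3); np.save('wrist10.npy',w)
ax=np.array([np.cos(-.184),np.sin(-.184)]); ay=np.array([-ax[1],ax[0]]); E=np.array([.5935,.002])
l=np.c_[(q[:,:2]-E)@ax,(q[:,:2]-E)@ay,q[:,2]]
k=(l[:,2]>.045)&(l[:,2]<.065)&(l[:,0]>.03)&(l[:,0]<.12)&(abs(l[:,1])<.055); p=l[k]
print('wrist pan',len(p),np.linalg.lstsq(np.c_[p[:,:2],np.ones(len(p))],p[:,2],rcond=None)[0].round(4))
k=(im.reshape(-1,3).max(1)<70)&(l[:,0]>-.08)&(l[:,0]<.01)&(abs(l[:,1])<.03)&(l[:,2]>.003)&(l[:,2]<.035); p=l[k]
print('wedge',len(p),p.min(0),p.max(0)); print(np.linalg.lstsq(np.c_[p[:,:2],np.ones(len(p))],p[:,2],rcond=None)[0].round(4))
k=(l[:,2]>.02)&(l[:,2]<.06)&(l[:,0]>-.02)&(abs(l[:,1])<.09)&(im.reshape(-1,3).min(1)>150)&(l[:,0]<.16); p=l[k]; print('scale',p.min(0),p.max(0))
E
```

```text
wedge 305 [-0.0464 -0.0196  0.0015] [0.0121 0.015  0.0293] [array([-0.017, -0.002]), array([0.034, 0.059]), np.float64(89.204)]
scale 2356 [-0.0058 -0.0754  0.035 ] [0.1459 0.0785 0.0569] [array([0.07 , 0.002]), array([0.151, 0.154]), np.float64(0.239)]
pan plane 828 [ 0.0147 -0.0015  0.0519]
[0.50075351 0.02163928 0.1797929 ] -0.18834853618687683 [-0.11283025  0.17857832  0.03434762]
wrist pan 8381 [0.0619 0.0002 0.049 ]
wedge 1255 [-0.04189391 -0.01595813  0.01572816] [-0.0019998   0.01908149  0.02877958]
[-0.2341 -0.0014  0.0175]
scale [-0.0008101  -0.07352425  0.02612312] [0.09006764 0.07683771 0.05634855]
```

Run:
```python
from h import *
ax=np.array([np.cos(-.184),np.sin(-.184)]); ay=np.array([-ax[1],ax[0]]); E=np.array([.5935,.002])
def bins(w,t):
    q=w.reshape(-1,3); l=np.c_[(q[:,:2]-E)@ax,(q[:,:2]-E)@ay,q[:,2]]
    out=[]
    for x in np.arange(0,.15,.01):
        m=l[(l[:,0]>=x)&(l[:,0]<x+.01)&(abs(l[:,1])<.05)&(l[:,2]>.02)&(l[:,2]<.075),2]
        out.append(round(float(np.median(m))*1000,1) if len(m)>5 else None)
    print(t,out)
bins(np.load('wrist4.npy'),'wrist start'); bins(np.load('scene0.npy'),'scene start')
bins(np.load('wrist10.npy'),'wrist now')
A=np.zeros((420,560,3));
ws=[cloud('scene')[2] for _ in range(3)]; bins(np.nanmean(ws,0),'scene now')
bins(np.load('side0.npy'),'side start'); bins(np.nanmean([cloud('side')[2] for _ in range(3)],0),'side now')
```

```text
wrist start [35.9, 37.8, 38.1, 44.5, 45.7, 46.5, 47.5, 48.4, 49.3, 50.2, None, None, None, None, None]
scene start [36.1, 38.0, 38.5, 44.2, 45.6, 46.7, 47.8, 48.4, 49.4, 50.4, 51.5, 52.3, 53.1, 52.7, None]
wrist now [46.0, 48.1, 48.2, 48.1, 53.3, 53.3, 53.3, 53.3, 53.2, None, None, None, None, None, None]
scene now [46.5, 48.3, 47.9, 48.5, 53.3, 53.4, 53.3, 53.2, 53.3, 53.3, 53.2, 53.2, 53.3, 53.0, None]
side start [37.3, 39.4, 39.7, 45.2, 46.8, 47.7, 48.5, 49.4, 50.6, 51.5, 52.3, 53.2, 54.3, 54.6, None]
side now [46.4, 49.5, 49.4, 49.7, 54.5, 54.8, 54.6, 54.6, 54.5, 54.5, 54.3, 54.3, 54.3, 54.3, None]
```

Run:
```python
from h import *
s=state(); print(s['tcp_pos'],s['joint_positions'].round(2))
w=np.nanmean([cloud('scene')[2] for _ in range(2)],0); q=w.reshape(-1,3)
p=q[(q[:,2]>.0515)&(q[:,2]<.06)&(abs(q[:,0]-.665)<.09)&(abs(q[:,1]+.01)<.085)]; print('pan',len(p),cv2.minAreaRect(p[:,:2].astype(np.float32)))
S=np.vstack([np.load('scene0.npy').reshape(-1,3),np.load('side0.npy').reshape(-1,3)])
o=S[(abs(S[:,0]-.4845)<.15)&(abs(S[:,1]-.283)<.18)&(S[:,2]>.06)&(S[:,2]<.35)]; print('tall near vial',len(o), o.min(0) if len(o) else '',o.max(0) if len(o) else '')
v=S[(abs(S[:,0]-.4845)<.03)&(abs(S[:,1]-.283)<.03)&(S[:,2]>.008)]; print(v.min(0),v.max(0),cv2.minEnclosingCircle(v[:,:2].astype(np.float32)))
plan([.4845,.283,.18],-.188,7)
```

```text
[0.50098069 0.02185681 0.17952756] [ 0.13  0.22 -0.3   1.94  0.08  0.99 -1.96]
pan 1183 ((0.6785474419593811, -0.011659547686576843), (0.1269017904996872, 0.10647223144769669), 79.3387451171875)
tall near vial 0  
[0.46706145 0.26562691 0.00816816] [0.50080764 0.3024458  0.05841528] ((0.48459285497665405, 0.2831179201602936), 0.01976759545505047)
[[-9.3, -36.2, -0.0], [0.0, 0.0001, -0.0]]
[[-9.3, -36.2, -0.0], [0.0, 0.0001, -0.0]]
[[-9.3, -36.2, -0.0], [0.0, 0.0001, -0.0]]
[[-9.3, -36.2, -0.0], [0.0, 0.0001, -0.0]]
[[-9.3, -36.2, -0.0], [0.0, 0.0001, -0.0]]
[[-9.3, -36.2, -0.0], [0.0, 0.0001, -0.0]]
[[-9.3, -36.2, -0.0], [0.0, 0.0001, -0.0]]<stdin>:3: RuntimeWarning: Mean of empty slice
```

Run:
```python
from h import *
plan([.4845,.283,.12],.2,8)
```

```text
[[-8.2, -31.7, 7.5], [-0.0, 0.0001, -0.0485]]
[[-6.6, -32.0, 7.5], [-0.0, 0.0001, -0.0485]]
[[-5.0, -32.3, 7.5], [-0.0, 0.0001, -0.0485]]
[[-3.5, -32.5, 7.5], [-0.0, 0.0001, -0.0485]]
[[-1.9, -32.7, 7.5], [-0.0, 0.0001, -0.0485]]
[[-0.3, -32.7, 7.5], [-0.0, 0.0001, -0.0485]]
[[1.3, -32.7, 7.5], [-0.0, 0.0001, -0.0485]]
[[2.9, -32.6, 7.5], [-0.0, 0.0001, -0.0485]]
```

>>> arm_command([
  [-1, [-8.2, -31.7, 7.5], [0, 0, -0.0485]],
  [-1, [-6.6, -32, 7.5], [0, 0, -0.0485]],
  [-1, [-5, -32.3, 7.5], [0, 0, -0.0485]],
  [-1, [-3.5, -32.5, 7.5], [0, 0, -0.0485]],
  [-1, [-1.9, -32.7, 7.5], [0, 0, -0.0485]],
  [-1, [-0.3, -32.7, 7.5], [0, 0, -0.0485]],
  [-1, [1.3, -32.7, 7.5], [0, 0, -0.0485]],
  [-1, [2.9, -32.6, 7.5], [0, 0, -0.0485]],
])

```text
time_s: 16.2
tcp_pos: [0.4847, 0.2843, 0.1199]
ee_rot: [0.995, 0.101, 0.0, 0.0]
contact_force: [0.3, -0.7, -0.1]
grip_width: 0.0871
grip_force: 0.0
```

>>> arm_command([
  [-1, [0, 0, 0], [0, 0, 0]],
  [-1, [0, 0, 0], [0, 0, 0]],
])

```text
time_s: 16.4
tcp_pos: [0.4843, 0.2835, 0.1199]
ee_rot: [0.995, 0.1, -0.0, 0.0]
contact_force: [0.5, -0.3, 0.3]
grip_width: 0.0869
grip_force: 0.0
```

Run:
```python
from h import *
s=state(); print(s['tcp_pos'],yaw_of(s['ee_rot']),s['joint_positions'].round(2))
plan([.4845,.283,.02],.2,4)
```

```text
[0.48431594 0.28349868 0.11986339] 0.20120493333309836 [-0.25  0.41 -0.45  1.87  0.22  0.92 -2.18]
[[0.0, 0.1, 25.0], [0.0001, 0.0002, 0.0003]]
[[0.0, 0.1, 25.0], [0.0001, 0.0002, 0.0003]]
[[0.0, 0.1, 25.0], [0.0001, 0.0002, 0.0003]]
[[0.0, 0.1, 25.0], [0.0001, 0.0002, 0.0003]]
```

Directly above the vial. Down 128 mm puts the fingertips at about 15 mm; then close.

>>> arm_command([
  [-1, [0, 0, 20], [0, 0, 0]],
  [-1, [0, 0, 25], [0, 0, 0]],
  [-1, [0, 0, 25], [0, 0, 0]],
  [-1, [0, 0, 25], [0, 0, 0]],
  [-1, [0, 0, 20], [0, 0, 0]],
  [-1, [0, 0, 10], [0, 0, 0]],
  [-1, [0, 0, 3], [0, 0, 0]],
  [-1, [0, 0, 0], [0, 0, 0]],
])

```text
time_s: 17.2
tcp_pos: [0.4853, 0.2826, -0.0073]
ee_rot: [0.995, 0.099, 0.0, 0.0]
contact_force: [0.6, 0.8, -0.9]
grip_width: 0.0872
grip_force: 0.0
```

>>> arm_command([
  [1, [0, 0, 0], [0, 0, 0]],
  [1, [0, 0, 0], [0, 0, 0]],
  [1, [0, 0, 0], [0, 0, 0]],
  [1, [0, 0, 0], [0, 0, 0]],
  [1, [0, 0, 0], [0, 0, 0]],
  [1, [0, 0, 0], [0, 0, 0]],
  [1, [0, 0, 0], [0, 0, 0]],
  [1, [0, 0, 0], [0, 0, 0]],
], grip_force=15)

```text
time_s: 18.0
tcp_pos: [0.4847, 0.283, -0.0077]
ee_rot: [0.995, 0.1, -0.0, 0.0]
contact_force: [-0.2, -0.2, 0.0]
grip_width: 0.033
grip_force: 15.0
```

>>> arm_command([
  [1, [0, 0, -10], [0, 0, 0]],
  [1, [0, 0, -20], [0, 0, 0]],
  [1, [0, 0, -30], [0, 0, 0]],
  [1, [0, 0, -35], [0, 0, 0]],
  [1, [0, 0, -30], [0, 0, 0]],
  [1, [0, 0, -20], [0, 0, 0]],
  [1, [0, 0, -5], [0, 0, 0]],
  [1, [0, 0, 0], [0, 0, 0]],
])

```text
time_s: 18.8
tcp_pos: [0.485, 0.2831, 0.1431]
ee_rot: [0.995, 0.1, 0.001, -0.0]
contact_force: [0.1, 0.2, -1.0]
grip_width: 0.0325
grip_force: 15.0
```

Run:
```python
from h import *
s=state(); print(s['tcp_pos'],yaw_of(s['ee_rot']),s['grip_width'],s['grip_force'])
plan([.677,-.0115,.145],.1,10)
```

```text
[0.48496681 0.28312588 0.14309996] 0.19973695402967 0.03249110430975749 14.999992854427546
[[13.0, 32.7, -0.2], [-0.0, -0.0002, 0.01]]
[[13.3, 32.6, -0.2], [-0.0, -0.0002, 0.01]]
[[13.6, 32.4, -0.2], [-0.0, -0.0002, 0.01]]
[[13.9, 32.3, -0.2], [-0.0, -0.0002, 0.01]]
[[14.3, 32.1, -0.2], [-0.0, -0.0002, 0.01]]
[[14.6, 32.0, -0.2], [-0.0, -0.0002, 0.01]]
[[14.9, 31.9, -0.2], [-0.0, -0.0002, 0.01]]
[[15.2, 31.7, -0.2], [-0.0, -0.0002, 0.01]]
[[15.5, 31.5, -0.2], [-0.0, -0.0002, 0.01]]
[[15.9, 31.4, -0.2], [-0.0, -0.0002, 0.01]]
```

>>> arm_command([
  [1, [13, 32.7, 0], [0, 0, 0.01]],
  [1, [13.3, 32.6, 0], [0, 0, 0.01]],
  [1, [13.6, 32.4, 0], [0, 0, 0.01]],
  [1, [13.9, 32.3, 0], [0, 0, 0.01]],
  [1, [14.3, 32.1, 0], [0, 0, 0.01]],
  [1, [14.6, 32, 0], [0, 0, 0.01]],
  [1, [14.9, 31.9, 0], [0, 0, 0.01]],
  [1, [15.2, 31.7, 0], [0, 0, 0.01]],
])

```text
time_s: 19.6
tcp_pos: [0.6377, 0.0458, 0.1402]
ee_rot: [0.998, 0.06, -0.002, 0.0]
contact_force: [0.0, 0.4, -0.8]
grip_width: 0.0326
grip_force: 15.0
```

>>> arm_command([
  [1, [15.5, 31.5, 0], [0, 0, 0.01]],
  [1, [15.9, 31.4, 0], [0, 0, 0.01]],
  [1, [0, 0, 0], [0, 0, 0]],
  [1, [0, 0, 0], [0, 0, 0]],
])

```text
time_s: 20.0
tcp_pos: [0.6757, -0.0126, 0.14]
ee_rot: [0.999, 0.049, -0.002, -0.0]
contact_force: [-0.5, 0.8, -0.5]
grip_width: 0.0323
grip_force: 15.0
```

Run:
```python
from h import *
s=state(); t=s['tcp_pos']; print(t,yaw_of(s['ee_rot']),s['grip_width'],R.from_quat(s['ee_rot']).as_matrix()[:,2])
w=np.nanmean([cloud('scene','scene11.png')[2] for _ in range(2)],0); q=w.reshape(-1,3)
p=q[(q[:,2]>.0515)&(q[:,2]<.06)&(abs(q[:,0]-.665)<.09)&(abs(q[:,1]+.01)<.085)]; print('pan',len(p),cv2.minAreaRect(p[:,:2].astype(np.float32)))
p=q[(abs(q[:,0]-t[0])<.03)&(abs(q[:,1]-t[1])<.03)&(q[:,2]>.08)&(q[:,2]<.164)]; print('vial',len(p),p.min(0),p.max(0),np.median(p,0))
```

```text
[ 0.6756878  -0.01260856  0.14000441] 0.09795290089917967 0.032293586153300545 [-3.85273973e-03  1.27699307e-04 -9.99992570e-01]
pan 1189 ((0.6782608032226562, -0.011108577251434326), (0.12566600739955902, 0.10488960146903992), 79.67300415039062)
vial 78 [ 0.65861238 -0.03281995  0.14869487] [ 0.68238002 -0.0029025   0.16388538] [ 0.66401795 -0.02043402  0.15653066]<stdin>:3: RuntimeWarning: Mean of empty slice
```

>>> arm_command([
  [1, [1, 0, 20], [0, 0, 0]],
  [1, [1, 0, 25], [0, 0, 0]],
  [1, [0, 0, 20], [0, 0, 0]],
  [1, [0, 0, 12], [0, 0, 0]],
  [1, [0, 0, 8], [0, 0, 0]],
  [1, [0, 0, 4], [0, 0, 0]],
  [1, [0, 0, 1.5], [0, 0, 0]],
  [1, [0, 0, 0], [0, 0, 0]],
])

```text
time_s: 20.9
tcp_pos: [0.6792, -0.0113, 0.0525]
ee_rot: [0.999, 0.05, 0.001, 0.0]
contact_force: [0.2, 0.3, -0.4]
grip_width: 0.0325
grip_force: 15.0
```

>>> arm_command([
  [1, [0, 0, 1], [0, 0, 0]],
  [1, [0, 0, 1], [0, 0, 0]],
  [1, [0, 0, 0], [0, 0, 0]],
])

```text
time_s: 21.2
tcp_pos: [0.6788, -0.0115, 0.0501]
ee_rot: [0.999, 0.05, 0.0, 0.0]
contact_force: [1.0, -1.0, -0.2]
grip_width: 0.0328
grip_force: 15.0
```

>>> arm_command([
  [1, [0, 0, 1], [0, 0, 0]],
  [1, [0, 0, 1], [0, 0, 0]],
  [1, [0, 0, 0.7], [0, 0, 0]],
  [1, [0, 0, 0], [0, 0, 0]],
])

```text
time_s: 21.6
tcp_pos: [0.6786, -0.0114, 0.047]
ee_rot: [0.999, 0.05, -0.0, 0.0]
contact_force: [0.3, 0.1, -0.6]
grip_width: 0.0327
grip_force: 15.0
```

>>> arm_command([
  [1, [0, 0, 0.7], [0, 0, 0]],
  [1, [0, 0, 0], [0, 0, 0]],
])

```text
time_s: 21.8
tcp_pos: [0.6788, -0.0114, 0.0465]
ee_rot: [0.999, 0.05, 0.0, 0.0]
contact_force: [0.0, 0.8, -0.7]
grip_width: 0.0327
grip_force: 15.0
```

>>> arm_command([
  [1, [0, 0, 0.5], [0, 0, 0]],
  [0.1, [0, 0, 0], [0, 0, 0]],
  [-0.2, [0, 0, 0], [0, 0, 0]],
  [-1, [0, 0, 0], [0, 0, 0]],
  [-1, [0, 0, 0], [0, 0, 0]],
  [-1, [0, 0, 0], [0, 0, 0]],
  [-1, [0, 0, 0], [0, 0, 0]],
  [-1, [0, 0, 0], [0, 0, 0]],
])

```text
time_s: 22.6
tcp_pos: [0.6787, -0.0114, 0.046]
ee_rot: [0.999, 0.05, 0.0, 0.0]
contact_force: [0.1, 0.3, -0.5]
grip_width: 0.0792
grip_force: 0.0
```

>>> arm_command([
  [-1, [0, 0, -10], [0, 0, 0]],
  [-1, [0, 0, -20], [0, 0, 0]],
  [-1, [0, 0, -30], [0, 0, 0]],
  [-1, [0, 0, -40], [0, 0, 0]],
  [-1, [-20, 0, -40], [0, 0, 0]],
  [-1, [-40, 0, -20], [0, 0, 0]],
  [-1, [-40, 0, 0], [0, 0, 0]],
  [-1, [0, 0, 0], [0, 0, 0]],
])

```text
time_s: 23.4
tcp_pos: [0.5744, -0.0221, 0.2072]
ee_rot: [0.999, 0.05, -0.001, 0.001]
contact_force: [-0.2, 0.4, 0.2]
grip_width: 0.0866
grip_force: 0.0
```

Run:
```python
from h import *
print(state()['tcp_pos'])
ax=np.array([np.cos(-.184),np.sin(-.184)]); ay=np.array([-ax[1],ax[0]]); E=np.array([.5935,.002])
im,d,w=cloud('scene'); _,_,ws=cloud('side'); cv2.imwrite('pics/fin.png',cv2.resize(im[150:350,190:410],None,fx=2.7,fy=2.7))
for w in (w,ws):
    q=w.reshape(-1,3); l=np.c_[(q[:,:2]-E)@ax,(q[:,:2]-E)@ay,q[:,2]]; out=[]
    for x in np.arange(0,.15,.01):
        m=l[(l[:,0]>=x)&(l[:,0]<x+.01)&(abs(l[:,1])<.05)&(l[:,2]>.02)&(l[:,2]<.065),2]; out.append(round(float(np.median(m))*1000,1) if len(m)>5 else None)
    print(out)
    v=q[(q[:,2]>.075)&(q[:,2]<.13)&(abs(q[:,0]-.678)<.06)&(abs(q[:,1]+.011)<.06)]; print('vial',v.min(0),v.max(0)); v=v[v[:,2]>.105]; print('cap',np.median(v,0))
```

```text
[ 0.57443346 -0.02212162  0.20722272]
[46.0, 48.3, 47.9, 49.4, 53.3, 53.3, 53.1, 54.3, 53.5, 53.5, 53.0, 53.2, 53.1, 53.0, None]
vial [ 0.66124929 -0.0288345   0.07523502] [0.69375748 0.00232884 0.11131619]
cap [ 0.67710533 -0.01227542  0.10868521]
[45.0, 49.1, 49.4, 49.8, 54.4, 54.8, 54.6, 55.0, 54.5, 54.7, 54.5, 54.6, 54.5, 54.2, None]
vial [ 0.66364712 -0.01999548  0.07532208] [0.69349763 0.00837836 0.1113591 ]
cap [ 0.6799222  -0.00638926  0.10969446]
```

View pics/fin.png

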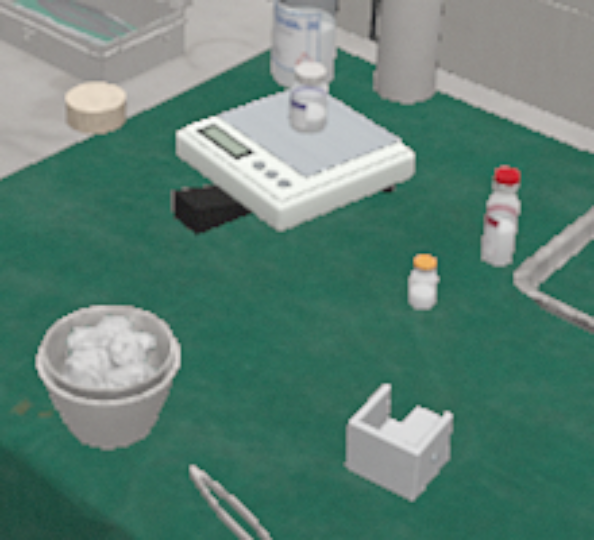

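The picture shows the vial upright in the middle of the pan at (308,100), the scale level on the wedge at (212,207), and the other vials and tape where they were. Handing in.

```bash
python3 -c "
from bench import finish_job
print(finish_job())"
```

```text
the job is handed in; nothing more can be done
None
```

I handed the job in at about 23 s: in the last images the scale sits level on the wedge under its front edge, the broad vial stands upright near the middle of the pan, and the other two vials and the tape look undisturbed. `finish_job()` returned no verdict. The first grip on the wedge closed on air because the fingertips sit about 35 mm higher than the reported tool position implies; I corrected for that offset afterwards.

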